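# Feel out the thumb notch and spring the amplifier's service hatch

## Robot

A 6-joint arm with a two-finger parallel gripper is mounted at the origin on the work surface. World frame = base frame: x ahead of the robot, y to its left, z up, the work surface at z = 0. Lengths are in m, angles in rad, forces in N, time in s.
With the tool pointing down it reaches from about 0.35 to 0.975 m from the base axis. Payload 4.9 kg.
Tool frame: the origin (TCP) lies between the finger pads; the fingertips stand 25 mm ahead of it and the grasp point (between the pads) lies 6 mm ahead of it (ctrl.tip_reach is the distance from the TCP to the fingertips, in m); z points along the fingers, y is the direction in which the jaws open and shut (so a half turn about z gives the same grasp; the last joint's range is limited). The gripper opens to 85 mm and grips with 20 to 120 N. Pads are 22 mm wide; open, the fingers measure 114 mm over their backs; the gripper's body (76 mm by 85 mm) begins 54 mm behind the grasp point. The pads swing forward as they close: fully open they stand 13 mm farther back than shut.
Start: joints at [1.183, 0.053, 1.613, -0, 1.476, -0.119], TCP at [0.166, 0.603, 0.256] pointing down, gripper open.
Joint ranges: [-3.01, 3.01], [-1.01, 2.22], [0.06, 2.58], [-1.02, 4.17], [0.09, 2.62], [-3.14, 3.14]. Speed limits (rad/s): [2.57, 2.57, 3.14, 3.14, 3.14, 3.14].

## Interface

Orientations are given as a rotation vector (axis times angle).
In Python, from station import get_obs, get_image, camera_params, order, ctrl gives the robot as it stands.
- The arm moves only by the tool move_arm, never from a script. Its argument "deltas" is one flat list of numbers, 5 for each row, row after row: the opening, from -1 (shut) to 1 (fully open), so that 0 is half open, then the shift along the tool's x, y, z in m, then the turn about the tool's z in degrees. In form: [fingers, tx, ty, tz, turn, fingers, tx, ty, tz, turn, ...]. A call has 1 to 10 rows; each row is the pose to reach, as a shift and turn from the pose measured when the call began, along the tool's axes at that moment; what a row does not reach only later rows make up. A row lasts 1/10 s, in which the tool goes at most 50 mm and 8.59 degrees, less where a joint would pass 70% of its speed; a pose out of reach is approached as far as the arm can. A call with a gripper value outside its range is refused whole. The fingers move at their own pace and stop on an object; "force" is the grip in N (left out, the last holds). Time passes only in rows, so rows that repeat a pose let the fingers close. It gives the time, the measured TCP pose, the force and the opening at its end, in the units of the state.
- get_obs(): the state, without advancing time (a new reading comes with each control period).
- get_image(name): name is "side" or "top"; returns the picture (384x512x3 uint8, red, green, blue); there is no depth.
- camera_params(name): a dict with "camera_matrix" (3x3 intrinsics, pixels), "extrinsics" (4x4, takes a point from camera to world coordinates). Camera axes: x right, y up, looking along -z (the intrinsics and any distortion apply to the point x, -y, -z); pixel columns grow to the right and rows downward; lengths in m; the calibration is good to about 2 mm. A picture is of the moment at which its call begins. camera_params takes no time and is no camera call.
- order.finish_job(): hands the job in, once; it reports no verdict.
The state is a dict: "t": time; "q": joint angles; "dq": joint speeds; "effort": joint torques, N m; "tool_pos": TCP position; "tool_rot": TCP orientation; "contact_force": force on the tool from outside, world axes, zero at the start; "wrist_torque": the same for the moment, N m; "opening": finger opening in m.
Only numpy, scipy, OpenCV 4.12 (cv2) and the standard library are available. Lean on these libraries where they do the work, as an engineer would, in place of code of your own. Each camera call takes 0.05 s, during which the arm holds its last target. There are 200 camera calls.

## Task

Open the service hatch of the rack amplifier on the bench. Set a fingertip on the metal rail along the front edge of the hatch, close to one of its ends, feel lightly along it until you reach the thumb notch, then press the catch inside the notch right down so that the hatch springs ajar. Let go of the catch and leave the hatch ajar just as it popped up, do not lift it, and leave the small things around alone.

Things in the scene. Friction and masses are not known exactly. Their poses are not given: they have to be found in the camera images.
- amp: rack amplifier, fixed, 440 wide (y) x 260 deep (x) x 89 mm high; its 482 mm front panel with two handles faces -x. Origin: centre of its underside on the bench; x points to its back, y to its left, z up. The tops of its side housings (|y| 130 to 220) are at 89 mm. Between them lie the metal rail (x -129 to -87) and, behind a 4 mm gap, the hatch (x -83 to 95, top at 85 mm, hinged at x = 97).
- rail_mid (a point): middle of the rail on its flat top (x -108, y 0, z 85 mm on the amplifier; axes as the amplifier's). The rail is 260 mm long (y), 42 wide, and sits on a rubber strip: it gives about 1 mm for 4 N, 4 mm at most. The thumb notch is a 46 mm long gap in it, open to top and front, 37 mm front to back; its centre is within 40 mm of this point along y, not given: feel or look for it.
- catch (a joint): angle in rad of the catch's dark steel press tab in the notch: 0 up, 0.14 fully down. The tab, 42 mm (y) x 32 mm (x), lies 8 mm below the rail's top; pressed in its middle it goes almost straight down, about 8 mm per 0.1 rad, 11 mm in all, against 2 N at first and 4 to 8 N (with friction) fully down. It springs back when let go. The hatch is freed at 0.08 to 0.1.
- hatch (a joint): angle of the hatch, rad: about 0 latched shut. Once freed it springs up softly by itself to about 0.2, its front edge rising 35 mm, and stays there.
- dish_mid (a point): small open steel dish, 86 mm across and 32 mm high, on the bench to the right of the amplifier; point at its centre, half-way up. To be left alone.
- reel_mid (a point): metal reel standing on the bench to the left of the amplifier, 62 mm across and 48 mm high; point at its centre. To be left alone.
- driver_mid (a point): screwdriver, 150 mm long, handle to the back, lying front to back on top of the left side housing; point near its middle. To be left alone.
- cap_mid (a point): loose black control knob, 32 mm across and 20 mm high, lying on top of the right side housing; point at its centre. To be left alone.

How it is judged:
By the outcome, as a careful person would: the job done as asked, in the order asked, and still so for the second after the job is handed in, with the robot touching nothing.
It also fails if it takes over 54 s, if anything falls off the work surface, if the arm or the gripper's body presses on something with over 40 N, if the wrist force passes 120 N, or if a joint passes its speed limit or range.

## Working session

There is one attempt and no reset: what is moved stays moved. The work goes in short steps, Python scripts to look and compute and a tool call to move; the robot and the scene stay as the last step left them, time stands still between calls to the robot, and variables do not carry over. Pictures are saved under pics/ and viewed, about 8 in all and at most 12, crops included, and the job is handed in when it is done.

Besides the shell and the picture viewer there is one more tool, called as a command line: name --argument value ..., lists and objects as JSON in quotes. move_arm: Moves the arm, as the interface text tells. Its arguments: {"type":"object","properties":{"deltas":{"type":"array"},"force":{"type":"number"}},"required":["deltas"]}

```bash
mkdir -p pics; ls
cat > h.py <<'E'
import numpy as np, cv2
from station import get_obs,get_image,camera_params,order,ctrl
from scipy.spatial.transform import Rotation as R
def save(name,fn,crop=None,s=1):
    im=get_image(name)[:,:,::-1]; cv2.imwrite('pics/full_'+fn,im)
    if crop: im=im[crop[1]:crop[3],crop[0]:crop[2]]
    cv2.imwrite('pics/'+fn,cv2.resize(im,None,fx=s,fy=s,interpolation=cv2.INTER_CUBIC))
def ray(cam,u,v):
    p=camera_params(cam);K=np.array(p['camera_matrix']);E=np.array(p['extrinsics'])
    d=np.linalg.inv(K)@[u,v,1]; return E[:3,3],E[:3,:3]@(d*[1,-1,-1])
def plane(cam,u,v,z):
    o,d=ray(cam,u,v); return o+d*(z-o[2])/d[2]
def proj(cam,P):
    p=camera_params(cam);K=np.array(p['camera_matrix']);E=np.array(p['extrinsics'])
    c=(E[:3,:3].T@(np.array(P)-E[:3,3]))*[1,-1,-1]; u=K@c; return u[:2]/u[2]
E
python3 - <<'E'
from h import *
save('top','t1.png',s=1.5);save('side','s1.png',s=1.5)
for k,v in get_obs().items(): print(k,np.round(v,3))
for c in('top','side'): p=camera_params(c);print({k:np.round(v,3) for k,v in p.items()})
print(ctrl.tip_reach)
E
```

```text
pics
t 0.1
q [ 1.183  0.053  1.614 -0.     1.476 -0.119]
dq [-0.001 -0.002 -0.003  0.     0.003 -0.   ]
effort [-0.0000e+00 -3.9491e+01 -3.7136e+01 -0.0000e+00  4.0000e-03  0.0000e+00]
tool_pos [0.166 0.602 0.255]
tool_rot [-4.210e-01 -3.113e+00  3.000e-03]
contact_force [-0.    -0.218  0.397]
wrist_torque [ 0.046  0.024 -0.006]
opening 0.086
{'camera_matrix': array([[497.027,   0.   , 252.264],
       [  0.   , 497.027, 191.143],
       [  0.   ,   0.   ,   1.   ]]), 'extrinsics': array([[-0.018,  0.997, -0.081,  0.492],
       [-1.   , -0.017,  0.016,  0.012],
       [ 0.014,  0.081,  0.997,  1.436],
       [ 0.   ,  0.   ,  0.   ,  1.   ]])}
{'camera_matrix': array([[371.008,   0.   , 253.986],
       [  0.   , 371.008, 190.193],
       [  0.   ,   0.   ,   1.   ]]), 'extrinsics': array([[ 0.949,  0.204, -0.24 ,  0.381],
       [-0.315,  0.606, -0.731, -0.661],
       [-0.004,  0.769,  0.639,  0.691],
       [ 0.   ,  0.   ,  0.   ,  1.   ]])}
0.025
```

View pics/t1.png

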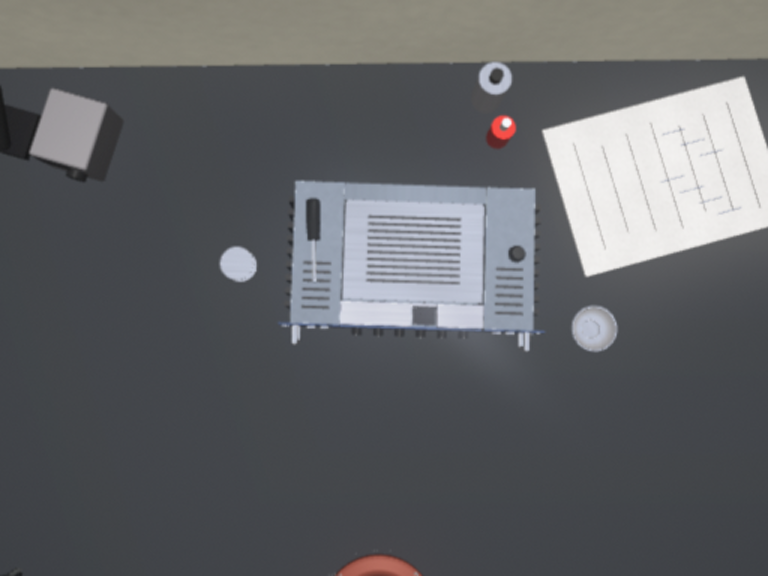

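View pics/s1.png

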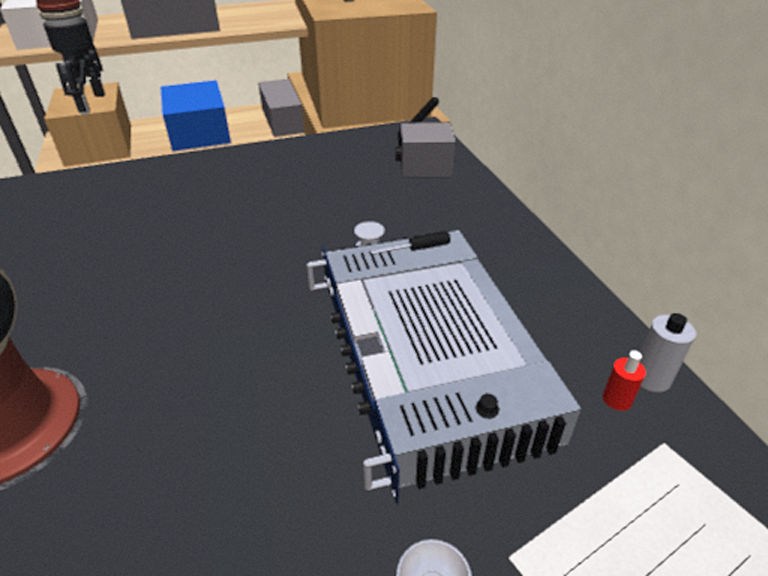

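Top view: the amplifier has its front towards the robot. The rail runs from about (341,312) to (485,318) in 1.5x pixels, and the dark notch is at about (425,316). The driver is on the left housing and the knob on the right. Next I'll measure the rail and notch.

Run:
```python
from h import *
im=cv2.imread('pics/full_t1.png'); g=cv2.cvtColor(im,cv2.COLOR_BGR2GRAY)
x0,y0,x1,y1=222,194,330,224
c=g[y0:y1,x0:x1]; print(c[::3,::6])
# bright rail
m=((g>175)*255).astype(np.uint8); m[:201]=0;m[222:]=0;m[:,:220]=0;m[:,328:]=0
n,l,s,ce=cv2.connectedComponentsWithStats(m); 
for i in range(1,n):
  if s[i,4]>40: print('bright',s[i],ce[i])
d=((g<120)*255).astype(np.uint8); d[:203]=0;d[217:]=0;d[:,:232]=0;d[:,320:]=0
n,l,s,ce=cv2.connectedComponentsWithStats(d)
for i in range(1,n):
  if s[i,4]>30: print('dark',s[i],ce[i],plane('top',*ce[i],.077))
cr=cv2.resize(im[195:225,180:370],None,fx=4,fy=4,interpolation=cv2.INTER_CUBIC);cv2.imwrite('pics/c1.png',cr)
```

```text
[[159 153 200 201 199 200 199 199 198 196 195 193 193 192 193 194 194 164]
 [159 154 199 198 199 199 200 200 199 197 194 192 193 194 195 197 199 164]
 [158 176 180 179 161 171 174 174 181 188 179 184 184 191 193 193 194 164]
 [159 214 215 213 213 213 212 213 211 186 189 195 218 208 191 187 162 158]
 [160 217 218 216 216 217 216 216 214 100 102 105 214 211 208 207 209 159]
 [158 217 215 213 212 212 212 212 212  99 101 102 214 210 207 206 208 158]
 [158 219 217 215 213 213 214 215 215  98  99 103 214 210 206 204 205 156]
 [150 190 198 203 218 213 215 217 217 114  99 102 215 210 207 204 204 158]
 [ 71  73  72  77  91  92 104 108 118 120 122 134 138 176 188 177 178 152]
 [ 79  80  65  59  81  75  82  59  81  79  63  87  81  93  83  92  95  89]]
bright [ 226  201   96   18 1285] [272.93385214 208.73929961]
dark [275 205  16  12 165] [282.47272727 210.18787879] [ 0.54862337 -0.09173847  0.077     ]
```

View pics/c1.png

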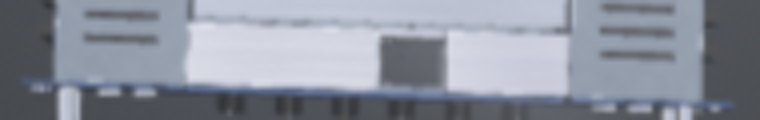

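Run:
```python
from h import *
f=lambda x,y:plane('top',180+x/4-.4,195+y/4-.4,.085)
LF,LB,RB,RF=[f(*p) for p in((188,82),(190,25),(571,33),(568,96))]
print(LF,LB,RB,RF)
L=(LF+LB)/2;Rr=(RF+RB)/2;print('len',np.linalg.norm(L-Rr),'mid',(L+Rr)/2,'yaw',np.degrees(np.arctan2(-(L-Rr)[0],(L-Rr)[1])))
n=(f(380,60)+f(446,60))/2; print('notch',n,np.linalg.norm(f(380,60)-f(446,60)))
Y=(L-Rr)/np.linalg.norm(L-Rr);mid=(L+Rr)/2
print('off',(n-mid)@Y, 'Y',Y)
for d in(95,-60,-95): print(d,mid+Y*d/1000)
# side cross-check of mid and notch
S=cv2.imread('pics/full_s1.png');
print('side proj notch',1.5*proj('side',n),'railL',1.5*proj('side',L),'railR',1.5*proj('side',Rr))
o=get_obs();M=R.from_rotvec(o['tool_rot']).as_matrix();print(M,o['tool_pos'])
```

```text
[0.53765844 0.06100011 0.085     ] [0.57638544 0.05908905 0.085     ] [ 0.56637215 -0.20047106  0.085     ] [ 0.52351056 -0.19714661  0.085     ]
len 0.2591351630761851 mid [ 0.55098165 -0.06938213  0.085     ] yaw -2.6720333605159787
notch [ 0.54987461 -0.09220084  0.085     ] 0.044955230196512666
off -0.022845505636478414 Y [0.04661888 0.99891275 0.        ]
95 [0.55541044 0.02551458 0.085     ]
-60 [ 0.54818452 -0.12931689  0.085     ]
-95 [ 0.54655286 -0.16427884  0.085     ]
side proj notch [369.91459302 342.60412678] railL [347.23336307 281.31065758] railR [389.83781459 396.29809227]
[[-9.64096464e-01  2.65551372e-01 -6.90930010e-04]
 [ 2.65552189e-01  9.64094942e-01 -1.72563997e-03]
 [ 2.07876066e-04 -1.84716137e-03 -9.99998272e-01]] [0.16576572 0.60208243 0.25517964]
```

```bash
cat >> h.py <<'E'
Yv=np.array([.0466,.9989,0]);mid=np.array([.5510,-.0694,.085])
def P(off,h): return mid+Yv*off/1000+[0,0,h/1000+.025]   # tip at offset along rail (mm), height above rail top
def go(t):
    o=get_obs();M=R.from_rotvec(o['tool_rot']).as_matrix()
    yaw=np.degrees(np.arctan2(-M[0,1],M[1,1])); print('shift mm',np.round(1000*M.T@(t-o['tool_pos']),1),'turn',round(-(-2.67-yaw),2))
def st():
    o=get_obs();d=o['tool_pos']-mid;print(round(o['t'],2),'off',round(1000*d@Yv,1),'x',round(1000*(d@[.9989,-.0466,0]),1),'h',round(1000*(d[2]-.025),2),'F',np.round(o['contact_force'],2),'open',o['opening'],'q',np.round(o['q'],2))
E
python3 -c "
from h import *
go(P(-105,70)); go(P(-105,40));go(P(-105,10))"
```

```text
shift mm [-572.9 -647.4   76.3] turn -12.73
shift mm [-572.9 -647.3  106.3] turn -12.73
shift mm [-572.9 -647.2  136.3] turn -12.73
```

move_arm --deltas '[-1, -33, 0, 0, 0]'

```text
t: 0.2
tool_pos: [0.2105, 0.5901, 0.2555]
tool_rot: [-0.41, -3.112, 0.004]
contact_force: [0.7, -0.1, -0.5]
opening: 0.0732
```

I gave millimetres by mistake in that call, where the tool takes metres. The per-row cap held the move to 50 mm in a harmless direction, so nothing was touched. I'll use metres from here.

move_arm --deltas '[-1, -0.03, -0.037, 0, 0, -1, -0.06, -0.074, 0, 0, -1, -0.09, -0.11, 0, -1, -1, -0.12, -0.147, 0, -3, -1, -0.15, -0.184, 0, -5, -1, -0.18, -0.221, 0, -7, -1, -0.21, -0.258, 0, -9, -1, -0.24, -0.295, 0, -11, -1, -0.27, -0.331, 0, -12, -1, -0.3, -0.368, 0, -12]'

```text
t: 1.2
tool_pos: [0.4051, 0.1552, 0.2555]
tool_rot: [-0.081, -3.138, 0.003]
contact_force: [1.4, 0.6, 0.0]
opening: -0.0001
```

```bash
python3 -c "
from h import *
st();go(P(-105,70)); go(P(-105,10))"
```

```text
1.2 off 217.5 x -156.2 h 145.48 F [1.36 0.64 0.  ] open -0.0001483114097266775 q [ 0.19 -0.43  2.03 -0.    1.54 -1.32]
shift mm [-158.2 -321.6   75.7] turn -0.31
shift mm [-158.4 -321.4  135.7] turn -0.31
```

move_arm --deltas '[-1, -0.02, -0.04, 0, 0, -1, -0.04, -0.08, 0, 0, -1, -0.06, -0.12, 0, 0, -1, -0.08, -0.16, 0, 0, -1, -0.1, -0.2, 0, 0, -1, -0.12, -0.24, 0.01, 0, -1, -0.14, -0.28, 0.03, 0, -1, -0.158, -0.3215, 0.06, 0, -1, -0.158, -0.3215, 0.09, 0, -1, -0.158, -0.3215, 0.116, 0]'

```text
t: 2.2
tool_pos: [0.5452, -0.1756, 0.1372]
tool_rot: [-0.085, -3.135, 0.002]
contact_force: [-0.1, 0.5, -0.0]
opening: 0.0
```

```bash
python3 -c "
from h import *
save('side','s2.png',(180,140,420,340),3)
st();go(P(-105,10)); go(P(-105,0))"
```

```text
2.25 off -104.6 x -3.8 h 22.05 F [-3.08  0.83 -3.39] open -0.00010303334094715219 q [-0.44  0.04  1.84 -0.    1.27 -1.96]
shift mm [-4.  -0.4 12. ] turn -0.4
shift mm [-4.1 -0.4 22. ] turn -0.4
```

View pics/s2.png

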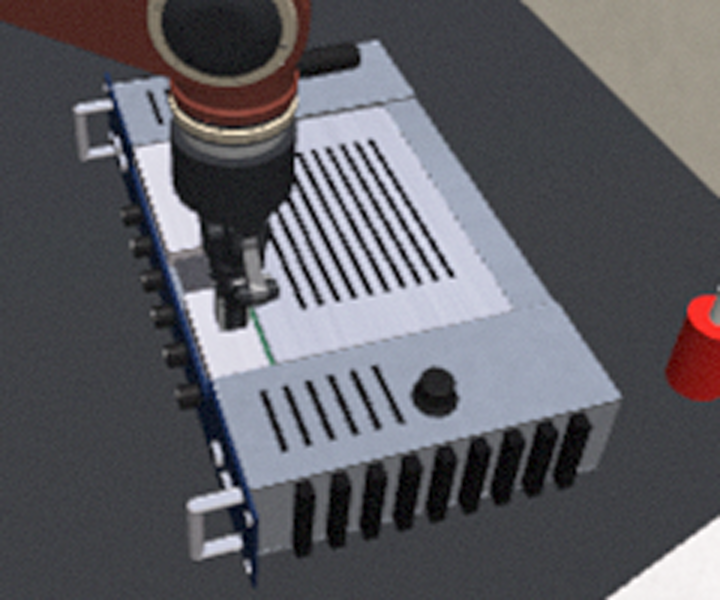

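The shut fingertips, at about (230,325) in the crop, hang above the right part of the rail, clear of the knob and the housing. Descending now.

move_arm --deltas '[-1, -0.004, 0, 0.006, 0, -1, -0.004, 0, 0.012, 0, -1, -0.004, 0, 0.017, 0, -1, -0.004, 0, 0.018, 0, -1, -0.004, 0, 0.018, 0, -1, -0.004, 0, 0.018, 0]'

```text
t: 2.85
tool_pos: [0.5466, -0.174, 0.115]
tool_rot: [-0.084, -3.129, -0.003]
contact_force: [0.7, 0.4, 0.1]
opening: 0.0
```

```bash
python3 -c "
from h import *
st();go(P(-105,0))"
```

```text
2.85 off -104.6 x 0.5 h 5.0 F [0.7  0.44 0.06] open 2.895845625887628e-05 q [-0.44  0.07  1.84 -0.    1.24 -1.95]
shift mm [ 0.4 -0.4  5. ] turn -0.39
```

move_arm --deltas '[-1, 0, 0, 0.0015, 0, -1, 0, 0, 0.003, 0, -1, 0, 0, 0.0035, 0, -1, 0, 0, 0.0035, 0, -1, 0, 0, 0.0035, 0]'

```text
t: 3.35
tool_pos: [0.5465, -0.1739, 0.1114]
tool_rot: [-0.083, -3.129, -0.003]
contact_force: [-0.4, 0.8, -0.4]
opening: 0.0002
```

move_arm --deltas '[-1, 0, 0, 0.0005, 0, -1, 0, 0, 0.001, 0, -1, 0, 0, 0.001, 0, -1, 0, 0, 0.001, 0]'

```text
t: 3.75
tool_pos: [0.5465, -0.174, 0.1104]
tool_rot: [-0.084, -3.129, -0.003]
contact_force: [-0.5, -0.6, 0.1]
opening: -0.0001
```

move_arm --deltas '[-1, 0, 0, 0.0005, 0, -1, 0, 0, 0.001, 0, -1, 0, 0, 0.001, 0, -1, 0, 0, 0.001, 0]'

```text
t: 4.15
tool_pos: [0.5466, -0.174, 0.1097]
tool_rot: [-0.084, -3.129, -0.003]
contact_force: [-1.2, 0.0, 2.7]
opening: -0.0001
```

Contact at about 2.7 N. Sliding along towards the notch.

move_arm --deltas '[-1, 0, 0.003, 0.0005, 0, -1, 0, 0.006, 0.0005, 0, -1, 0, 0.009, 0.0005, 0, -1, 0, 0.012, 0.0005, 0, -1, 0, 0.015, 0.0005, 0, -1, 0, 0.018, 0.0005, 0, -1, 0, 0.021, 0.0005, 0, -1, 0, 0.024, 0.0005, 0, -1, 0, 0.027, 0.0005, 0, -1, 0, 0.03, 0.0005, 0]'

```text
t: 5.15
tool_pos: [0.5483, -0.1439, 0.1094]
tool_rot: [-0.084, -3.13, -0.002]
contact_force: [-0.3, -2.3, 2.8]
opening: 0.0
```

```bash
python3 -c "
from h import *
st();go(P(-23,0))"
```

```text
5.15 off -74.5 x 0.8 h -0.61 F [-0.3  -2.28  2.84] open 1.9895616045565528e-05 q [-0.39  0.06  1.86 -0.    1.23 -1.9 ]
shift mm [ 1.1 51.5 -0.5] turn -0.39
```

move_arm --deltas '[-1, 0, 0.003, 0.0003, 0, -1, 0, 0.006, 0.0003, 0, -1, 0, 0.009, 0.0003, 0, -1, 0.0005, 0.012, 0.0003, 0, -1, 0.0005, 0.015, 0.0003, 0, -1, 0.0005, 0.018, 0.0003, 0, -1, 0.0005, 0.021, 0.0003, 0, -1, 0.0005, 0.024, 0.0003, 0]'

```text
t: 5.95
tool_pos: [0.5491, -0.1196, 0.1091]
tool_rot: [-0.083, -3.129, -0.002]
contact_force: [-0.5, -3.5, 4.3]
opening: 0.0001
```

move_arm --deltas '[-1, 0, 0.002, 0.0003, 0, -1, 0, 0.004, 0.0003, 0, -1, 0, 0.006, 0.0003, 0, -1, 0, 0.008, 0.0003, 0]'

```text
t: 6.35
tool_pos: [0.5496, -0.1116, 0.109]
tool_rot: [-0.084, -3.13, -0.002]
contact_force: [-0.4, -3.3, 5.2]
opening: -0.0001
```

move_arm --deltas '[-1, 0, 0.002, 0.0003, 0, -1, 0, 0.004, 0.0003, 0, -1, 0, 0.006, 0.0003, 0, -1, 0, 0.008, 0.0003, 0]'

```text
t: 6.75
tool_pos: [0.549, -0.1026, 0.1073]
tool_rot: [-0.083, -3.127, -0.005]
contact_force: [0.7, 0.6, 0.2]
opening: -0.0003
```

The force fell from 5 N to about 0 and the tip dropped, so it has reached the notch. Now centring over the notch.

move_arm --deltas '[-1, 0.0005, 0.003, -0.001, 0, -1, 0.001, 0.006, -0.001, 0, -1, 0.001, 0.0095, -0.001, 0, -1, 0.001, 0.0105, -0.001, 0, -1, 0.001, 0.0105, -0.001, 0]'

```text
t: 7.25
tool_pos: [0.5486, -0.0918, 0.1084]
tool_rot: [-0.083, -3.127, -0.005]
contact_force: [0.8, -0.4, -0.3]
opening: 0.0001
```

```bash
python3 -c "
from h import *
save('side','s3.png',(210,180,310,280),6)
st();go(P(-23,0))"
```

```text
7.3 off -22.6 x -1.3 h -1.65 F [-0.23  0.42  0.36] open 5.551219861380602e-05 q [-0.3   0.04  1.89 -0.    1.23 -1.82]
shift mm [-1.3 -0.3 -1.7] turn -0.37
```

View pics/s3.png

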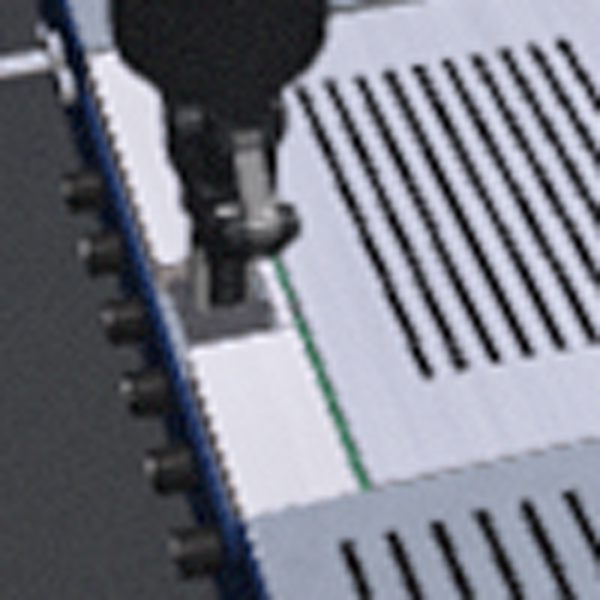

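The tip, at about (225,300) in the crop, is inside the notch and over the dark tab. Pressing.

move_arm --deltas '[-1, 0, 0, 0.002, 0, -1, 0, 0, 0.004, 0, -1, 0, 0, 0.006, 0, -1, 0, 0, 0.008, 0, -1, 0, 0, 0.009, 0, -1, 0, 0, 0.01, 0, -1, 0, 0, 0.011, 0, -1, 0, 0, 0.012, 0, -1, 0, 0, 0.012, 0]'

```text
t: 8.2
tool_pos: [0.5484, -0.092, 0.0963]
tool_rot: [-0.083, -3.127, -0.004]
contact_force: [-2.6, -0.6, 3.7]
opening: -0.0002
```

move_arm --deltas '[-1, 0, 0, 0.001, 0, -1, 0, 0, 0.002, 0, -1, 0, 0, 0.003, 0, -1, 0, 0, 0.004, 0, -1, 0, 0, 0.0045, 0, -1, 0, 0, 0.0045, 0]'

```text
t: 8.8
tool_pos: [0.548, -0.0919, 0.0917]
tool_rot: [-0.083, -3.126, -0.004]
contact_force: [-5.0, -0.3, 4.5]
opening: -0.0002
```

move_arm --deltas '[-1, 0, 0, 0.0005, 0, -1, 0, 0, 0.001, 0, -1, 0, 0, 0.0015, 0, -1, 0, 0, 0.0015, 0]'

```text
t: 9.2
tool_pos: [0.5479, -0.0919, 0.0904]
tool_rot: [-0.083, -3.126, -0.005]
contact_force: [-5.8, 0.2, 7.8]
opening: -0.0003
```

```bash
python3 -c "
from h import *
save('side','s4.png',(180,140,420,340),3)
st()"
```

```text
9.25 off -22.7 x -2.0 h -19.56 F [-5.79  0.66  6.02] open -0.00011360726098020975 q [-0.3   0.06  1.9  -0.    1.2  -1.82]
```

View pics/s4.png

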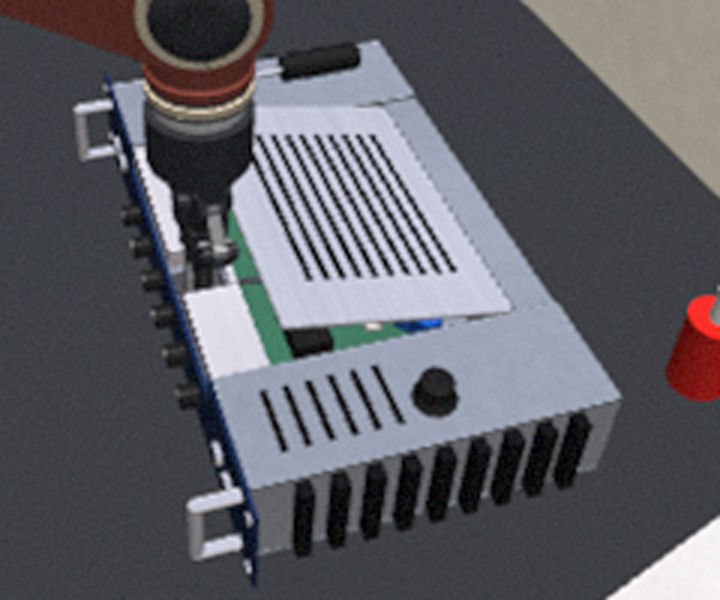

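The hatch has popped ajar, its front edge running from about (285,325) upward in the crop. One small extra push to confirm the catch is at its stop.

move_arm --deltas '[-1, 0, 0, 0.001, 0, -1, 0, 0, 0.0015, 0, -1, 0, 0, 0.002, 0, -1, 0, 0, 0.002, 0]'

```text
t: 9.65
tool_pos: [0.548, -0.092, 0.0902]
tool_rot: [-0.083, -3.125, -0.004]
contact_force: [-10.0, 1.3, 14.5]
opening: -0.0
```

The catch is at its hard stop: 14.5 N with no further travel. Letting go straight up, then away to the front.

move_arm --deltas '[-1, 0, 0, -0.003, 0, -1, 0, 0, -0.007, 0, -1, 0, 0, -0.012, 0, -1, 0, 0, -0.02, 0, -1, 0.002, 0, -0.035, 0, -1, 0.01, 0, -0.055, 0, -1, 0.02, 0, -0.08, 0, -1, 0.04, 0, -0.11, 0, -1, 0.07, 0, -0.13, 0, -1, 0.1, 0, -0.14, 0]'

```text
t: 10.65
tool_pos: [0.4504, -0.0874, 0.2352]
tool_rot: [-0.082, -3.129, -0.002]
contact_force: [-0.2, -0.5, 0.8]
opening: 0.0002
```

move_arm --deltas '[-1, 0, 0.03, -0.02, 0, -1, 0.0, 0.06, -0.03, 0, -1, 0, 0.1, -0.03, 0, -1, 0, 0.14, -0.03, 0, -1, 0, 0.18, -0.03, 0, -1, 0, 0.22, -0.03, 0, -1, 0, 0.25, -0.03, 0, -1, 0, 0.25, -0.03, 0, -1, 0, 0.25, -0.03, 0]'

```text
t: 11.55
tool_pos: [0.4637, 0.1625, 0.2659]
tool_rot: [-0.08, -3.13, -0.002]
contact_force: [0.1, 0.1, -0.8]
opening: -0.0001
```

```bash
python3 -c "
from h import *
save('side','s5.png',s=1.5);save('top','t5.png',s=1.5)
st()
a=cv2.imread('pics/full_t1.png');b=cv2.imread('pics/full_t5.png')
for n,(u,v) in dict(dish=(396,219),reel=(159,176),driver=(209,158),cap=(345,169)).items():
    s=np.s_[v-28:v+28,u-18:u+18];print(n,cv2.absdiff(a[s],b[s]).mean().round(2))
"
```

```text
11.65 off 226.5 x -97.8 h 155.76 F [ 1.18 -0.   -0.41] open 0.00012489179001457274 q [ 0.18 -0.28  1.9   0.    1.53 -1.34]
dish 0.38
reel 0.44
driver 0.36
cap 0.4
```

View pics/s5.png

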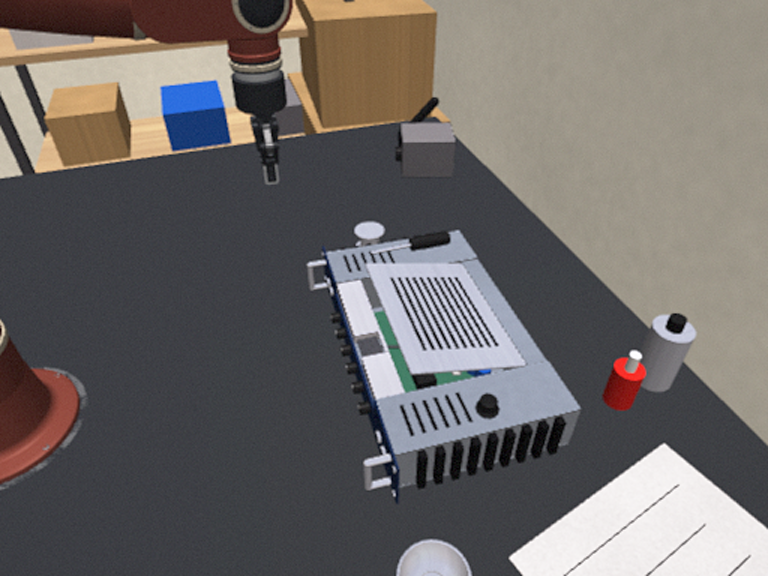

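The hatch stands ajar, with its front edge running from about (367,263) to (413,372). The tab is back up at (370,343), the surrounding items haven't moved, and the arm is clear.

```bash
python3 -c "
from h import *
xv=np.array([.9989,-.0466,0])
for h in(0,35): print(h,1.5*proj('side',mid+xv*.026-Yv*.128+[0,0,h/1000]))
print(order.finish_job())"
```

```text
0 [407.54989968 391.36865521]
35 [408.24762243 374.52020278]
the job is handed in; nothing more can be done
None
```

The hatch is open and standing ajar, and the job is handed in. I set the shut fingertips on the rail about 25 mm from its right end and slid along at about 3–5 N until the force dropped to zero at the notch. I then centred in the notch and pressed the catch to its stop, reached at 14.5 N with no further travel. The hatch popped up by itself, and I let go straight up and backed the arm away.

**Last checks:**
- **Hatch:** in the side view its front corner is where a rise of about 35 mm should put it (expected row 374.5, seen at about 372).
- **Catch:** the tab looks back up.
- **Dish, reel, screwdriver and knob:** the top view around each is unchanged apart from image noise.
- **Arm:** it is clear of everything, at 11.65 s on the robot's clock.

**Slip and oddity:**
- My first move was written in millimetres instead of metres. The per-row limit held it to 50 mm in free space, and nothing was touched.
- While pressing the catch I felt up to 10 N sideways, towards the front. I took it to be friction from the tilting tab and did not check further.

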